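# Wedge the spring clip off the post

## Task

Take the steel wedge out of the tool rack and push it straight down between the post and the bridge of the spring clip, its flat face against the post, so that it spreads the clip and eases it off the post. Do this with the wedge, keep the fingers off the clip, and leave the clip where it comes to rest, on the stand or the bench. Then put the wedge back upright in the slot of the rack that it came from.

Things in the scene. Friction and masses are not known exactly. Their poses are not given: they have to be found in the camera images.
- wedge_grip (a point): Centre of the wedge's handle, a rectangular wood block 36 (x) x 40 (y) x 50 mm high; tip 130 mm below. Steel blade 105 mm long, 14 mm wide (y), hangs below the handle: flat upright face at x=+18 mm; sloping face from x=+12 at the tip (4 mm thick) to x=-18, 85 mm above the tip, then 36 mm thick. x runs from sloping to flat face, z up. 0.25 kg. It stands point down in one slot of rack.
- wedge_tip (a point): Middle of the wedge's lower edge, 14 mm along +x and 130 mm below wedge_grip. Same axes.
- rack: Fixed wooden tool rack, origin under its centre at bench height. Plate 85 (x) x 200 (y) mm, top 115 mm up, with two slots at y=-48 and +48 mm, 48 mm along x, 24 mm along y. Handles rest on the plate, blades hang through. One slot holds the wedge, the other a drift (38 mm round handle, straight blade of even 10 mm thickness), of no use here; which is where varies.
- stand: Fixed dark steel stand on a grey base; origin on the post's axis at bench height, x from slot to post (roughly away from the robot). Steel post, 24 mm diameter, top 118 mm up, through a forked plate 64 mm wide, top 100 mm up. On the post's -x side a slot in the plate, 26 mm wide (y), open out to x=-79 mm, free below down to the base (10 mm). A 6 mm lip stands on each tine's outer end.
- gap (a point): Where the wedge goes in: middle of the gap between the post and the clip's bridge, 21 mm along -x from the post's axis, level with the plate's top. The gap reaches from x=-30.5 to -12 mm in the stand's frame and is 29 mm wide (y). Same axes as the stand.
- post_top (a point): Centre of the top of the post, 118 mm above the bench. Same axes as the stand.
- clip_centre (a point): Middle of the clip's pocket, at first on the post's axis, 102.5 mm up. A U of oiled 5 mm spring wire, 55 x 39 mm, flat on the forked plate: straight bridge across the slot at x=-33 mm, two sprung legs pinched in before and behind the post. Pushed 10 mm along the slot (-x) the legs spread over the post, then spring shut beyond it, about 19 mm away: free. Pressing the wedge down takes under 10 N.

How it is judged (in metres and radians):
On the way, in this order (a step that is already met when the one before it is completed fails the run):
1. the wedge's tip is in the gap between post and clip, below the top of the forked plate (z of wedge_tip in the frame of stand below 0.096 m and horizontal distance between wedge_tip and gap below 0.02 m), for 0.05 s.
2. the clip is off the post while the wedge is still down in the slot (horizontal distance between clip_centre and post_top above 0.014 m and z of wedge_tip in the frame of stand below 0.096 m and horizontal distance between wedge_tip and gap below 0.03 m), for 0.1 s.
At the end, for the whole second after the job is handed in: The clip is off the post (its centre more than 14 mm from the post's axis) and lies on the stand or the bench, not on the floor; the wedge is back in its slot of the rack, within 20 mm of where it stood and upright within 10 degrees (horizontal distance between clip_centre and post_top above 0.014 m and height (world z) of clip_centre above -0.02 m and distance of wedge_grip from where it was at the start of the episode below 0.02 m and angle between wedge_grip's own z axis and vertical below 0.17 rad); the robot touches nothing.
It fails at once if the fingers press on the clip (contact force between the fingers and clip above 2 N).
It also fails if it takes over 45 s, if anything falls off the work surface, if the arm or the gripper's body presses on something with over 40 N, if the wrist force passes 120 N, or if a joint passes its speed limit or range.

## Robot

A 7-joint arm with a two-finger parallel gripper is mounted at the origin on a cart in front of the work surface, level with it; the furniture and walls round the work are solid. World frame = base frame: x ahead of the robot, y to its left, z up, the work surface at z = 0. Lengths are in mm, angles in rad, forces in N, time in s.
With the tool pointing down it reaches from about 400 to 925 mm from the base axis. Payload 4.1 kg.
Tool frame: the origin (TCP) lies at the very end of the fingers, on their centre line; the grasp point (between the pads) lies 19 mm behind it; z points along the fingers, y is the line along which they close (so a half turn about z gives the same grasp; the last joint's range is limited). The gripper opens to 85 mm and grips with 20 to 120 N. Pads are 22 mm wide; open, the fingers measure 114 mm over their backs; the gripper's body (76 mm by 85 mm) begins 54 mm behind the grasp point. The pads swing forward as they close: fully open they stand 13 mm farther back than shut.
Start: joints at [-1.446, 0.398, 0.045, 1.537, -0.019, 1.207, -0.051], TCP at [144.234, 633.83, 231.347] pointing down, gripper open.
Joint ranges: [-2.82, 2.82], [-0.49, 2.23], [-1.37, 1.46], [0, 2.46], [-1.36, 4.5], [0.23, 2], [-2.94, 2.94]. Speed limits (rad/s): [2.57, 2.57, 3.14, 3.14, 3.14, 3.14, 3.14].

## Interface

Orientations are given as a unit quaternion [w, x, y, z].
In Python, from workcell import observe, get_image, camera_model, finish_job gives the robot as it stands.
- The arm moves only by the tool send_rows, never from a script. Its arguments are lists of equal length, an entry for each row: "rotation": the turn, a rotation vector about the tool's x, y, z in degrees, a list of three; "translation": the shift along the tool's x, y, z in cm, a list of three; "grip": the opening, from -1 (shut) to 1 (fully open). A call has exactly 8 rows; each row shifts and turns the commanded pose from where the row before left it, along the tool's axes as they then stand; what a row does not reach is not made up. A row lasts 1/8 s, in which the tool goes at most 62.5 mm and 10.7 degrees, less where a joint would pass 70% of its speed; a pose out of reach is approached as far as the arm can. A call is refused whole if a number of a shift passes 6.25 or a number of a turn 10.7, either way. A call with a gripper value outside its range is refused whole. The fingers move at their own pace and stop on an object; "squeeze" is the grip in N (left out, the last holds). Time passes only in rows, so rows that do not move let the fingers close, or fill a call up. It gives the time, the measured TCP pose, the force, the opening and the grip force at its end, in the units of the state.
- observe(): the state, without advancing time (a new reading comes with each control period).
- get_image(name): name is "scene" or "top"; returns the picture (480x640x3 uint8, red, green, blue); there is no depth.
- camera_model(name): a dict with "fx", "fy", "cx", "cy" (pixels), "k1" (the pictures are not rectified: a ray, as slopes to the right and down, at radius r is drawn at 1 + k1 r^2 times it, then the intrinsics apply), "R" (3x3) and "t" (3): a world point X has camera coordinates R X + t. Camera axes: x right, y down, z forward; pixel columns grow to the right and rows downward; lengths in mm; the calibration is good to about 2 mm. A picture is of the moment at which its call begins. camera_model takes no time and is no camera call.
- finish_job(): hands the job in; it is judged then, once.
The state is a dict: "clock": time; "joint_positions": joint angles; "joint_vel": joint speeds; "joint_efforts": joint torques, N m; "tool_pos": TCP position; "ee_rot": TCP orientation; "wrist_force": force on the tool from outside, world axes, zero at the start; "wrist_torque": the same for the moment, N m; "gripper_width": finger opening in mm; "finger_force": force on a finger pad.
Only numpy, scipy, OpenCV 4.12 (cv2) and the standard library are available. Lean on these libraries where they do the work, as an engineer would, in place of code of your own. Each camera call takes 0.05 s, during which the arm holds its last target. There are 200 camera calls.

## Working session

There is one attempt and no reset: what is moved stays moved. The work goes in short steps, Python scripts to look and compute and a tool call to move; the robot and the scene stay as the last step left them, time stands still between calls to the robot, and variables do not carry over. Pictures are saved under pics/ and viewed, at most 10 in all, crops included, and the job is handed in when it is done.

Besides the shell and the picture viewer there is one more tool, called after "Emit:" in YAML: its name, and indented under it one key for each argument. send_rows: Moves the arm, as the interface text tells. Its arguments: {"type":"object","properties":{"rotation":{"type":"array","items":{"type":"array","items":{"type":"number"}}},"translation":{"type":"array","items":{"type":"array","items":{"type":"number"}}},"grip":{"type":"array","items":{"type":"number"}},"squeeze":{"type":"number"}},"required":["rotation","translation","grip"]}

```bash
mkdir -p pics; python3 - <<'E'
from workcell import *
import cv2
s=observe();print({k:s[k] for k in("clock","tool_pos","ee_rot","gripper_width","wrist_force")})
for n in("scene","top"):
    cv2.imwrite(f"pics/{n}0.png",get_image(n)[:,:,::-1]);print(n,camera_model(n))
E
```

```text
{'clock': 0.0, 'tool_pos': array([144.10855073, 633.18151627, 230.25758416]), 'ee_rot': array([-4.17348799e-05,  1.11637087e-01,  9.93748569e-01, -9.69805375e-04]), 'gripper_width': 85.59608954823959, 'wrist_force': array([ 0.16391348, -0.33797745,  0.98128991])}
scene {'fx': 456.7123902738116, 'fy': 456.7123902738116, 'cx': 307.99983641646855, 'cy': 241.7063409708346, 'k1': -0.018271033745999928, 'R': array([[ 0.85754718, -0.51420104,  0.0144954 ],
       [-0.35535753, -0.61254326, -0.70605367],
       [ 0.37193259,  0.60032328, -0.70800996]]), 't': array([-389.42889487,  303.12145861,  701.62354827])}
top {'fx': 519.1610885401685, 'fy': 519.1610885401685, 'cx': 317.507356963866, 'cy': 236.98581058819084, 'k1': -0.10682401403415792, 'R': array([[-0.02582334, -0.99957003, -0.01388946],
       [-0.99042381,  0.02746711, -0.1353005 ],
       [ 0.13562383,  0.01026254, -0.99070725]]), 't': array([113.37349618, 486.81876806, 884.99948089])}
```

View pics/scene0.png

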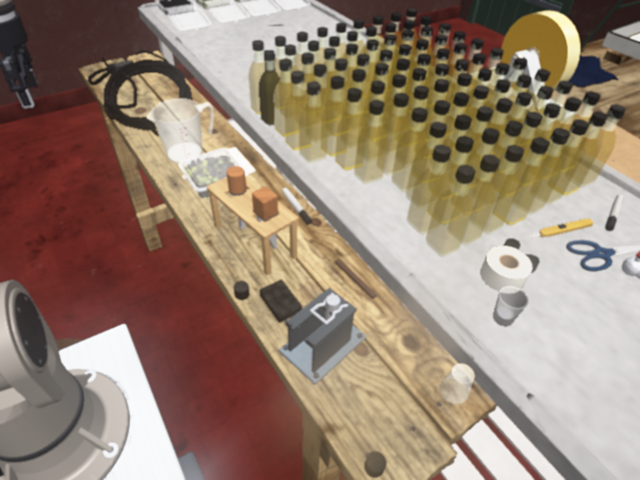

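View pics/top0.png

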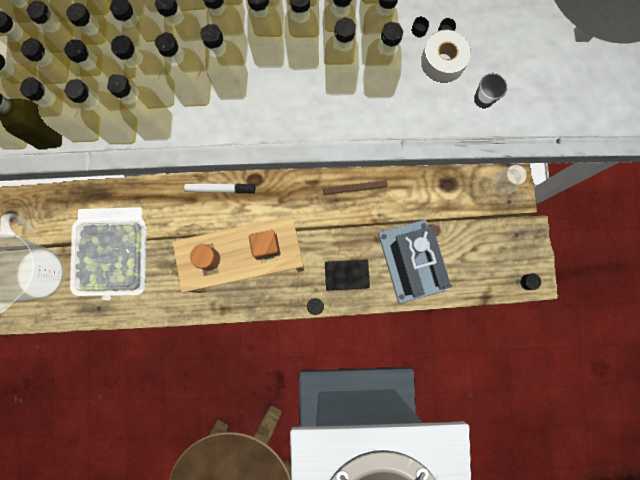

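The top view shows the rack with the wedge's square handle at about (263,244), the round drift handle at (203,257), and the stand with the clip and post at about (420,248). I'll zoom in on both.

```bash
python3 - <<'E'
import cv2,numpy as np
t=cv2.imread("pics/top0.png");s=cv2.imread("pics/scene0.png")
def z(im,x,y,w,h,k):return cv2.resize(im[y:y+h,x:x+w],None,fx=k,fy=k,interpolation=cv2.INTER_CUBIC)
a=np.vstack([z(t,170,210,140,90,5)[:, :700][:,::1][:, :]]) 
a=cv2.resize(a,(400,257)); b=z(t,375,212,80,95,5)  
b=z(t,375,212,80,96,6) #480x576
c=z(s,270,280,100,100,3);d=z(s,200,155,107,100,3)
cv2.imwrite("pics/c1.png",np.hstack([b,np.vstack([c[:, :300][:288],cv2.resize(d,(300,288))])]))
E
```

```text
(no output)
```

View pics/c1.png

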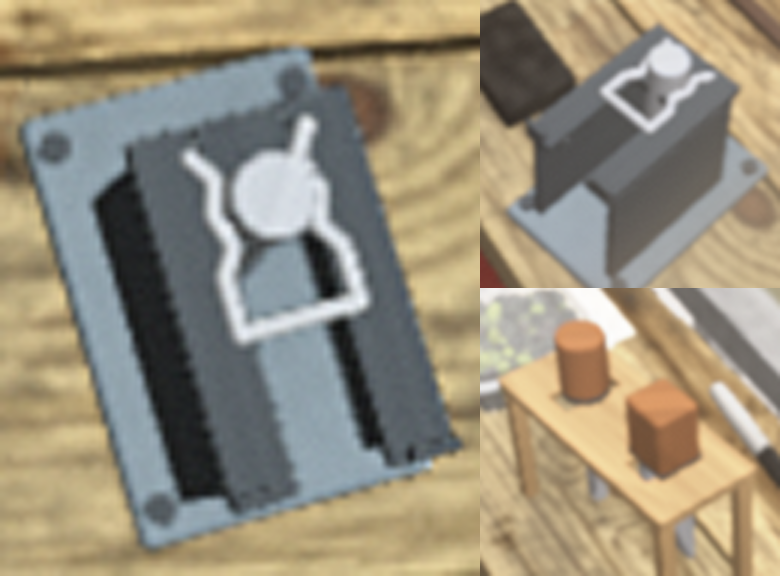

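The crop shows the post top at about (420.8,244.5), the bridge corners at (415.5,267.8) and (435,262.5), and the blade tip below the rack at scene (273,241). Next I'll cast these to world points.

```bash
cat > h.py <<'E'
import numpy as np,cv2
from workcell import *
def ray(n,p):
    m=camera_model(n);K=np.array([[m['fx'],0,m['cx']],[0,m['fy'],m['cy']],[0,0,1]])
    u=cv2.undistortPoints(np.array([[p]],float),K,np.array([m['k1'],0,0,0]))[0,0] 
    # model: r_d = r(1+k1 r^2), same as cv2
    R=np.array(m['R']);return -R.T@m['t'],R.T@np.array([u[0],u[1],1])
def cast(n,p,z):
    c,d=ray(n,p);return c+d*(z-c[2])/d[2]
def proj(n,X):
    m=camera_model(n);c=np.array(m['R'])@X+m['t'];q=c[:2]/c[2];q=q*(1+m['k1']*(q@q));return q*[m['fx'],m['fy']]+[m['cx'],m['cy']]
E
python3 - <<'E'
from h import *
np.set_printoptions(precision=1,suppress=True)
print("cams",*[ray(n,(320,240))[0] for n in("top","scene")])
p=cast("top",(420.8,244.5),118);a=cast("top",(415.5,267.8),102.5);b=cast("top",(435,262.5),102.5)
print("post",p,"bridge",a,b,np.linalg.norm(a-b),"mid",(a+b)/2,"ang y",np.degrees(np.arctan2(*(a-b)[1::-1])), np.linalg.norm(((a+b)/2-p)[:2]))
t=cv2.imread("pics/top0.png");s=cv2.imread("pics/scene0.png")
def blobs(im,lo,hi,box,n,z,amin=100):
    x,y,w,h=box;c=im[y:y+h,x:x+w];m=cv2.inRange(cv2.cvtColor(c,cv2.COLOR_BGR2HSV),lo,hi)
    for q in cv2.findContours(m,0,1)[0]:
        if cv2.contourArea(q)>amin:
            r=cv2.boxPoints(cv2.minAreaRect(q))+[x,y]
            print(n,cv2.contourArea(q),r.tolist(),[cast(n,k,z)[:2] for k in r])
print(cv2.cvtColor(t,cv2.COLOR_BGR2HSV)[[244,262,250],[263,220,285]])
blobs(t,(3,120,60),(12,255,255),(170,210,140,90),"top",165)
# scene
q=cast("scene",(331,302),118);print("post scene",q)
print("blade tip scene z10",cast("scene",(273,245),10))
def z(im,x,y,w,h,k):return cv2.resize(im[y:y+h,x:x+w],None,fx=k,fy=k,interpolation=cv2.INTER_CUBIC)
cv2.imwrite("pics/c2.png",np.vstack([z(t,170,215,140,80,5)[:, :700][:300*2][:400],]))
cv2.imwrite("pics/c3.png",np.hstack([z(t,170,215,140,80,3),z(s,230,180,70,90,5)[:240*2][:240]])) if 0 else None
A=cv2.resize(z(t,230,215,80,70,6),(480,420));B=z(s,235,180,64,84,5)
cv2.imwrite("pics/c2.png",np.hstack([A,B]))
E
```

```text
cams [365.1  90.9 944.2] [ 180.7 -435.8  716.4]
post [461.4 -66.1 118. ] bridge [425.3 -58.4 102.5] [433.  -90.8 102.5] 33.28588809834056 mid [429.2 -74.6 102.5] ang y 103.37606028594578 33.32992015982056
[[ 14 155 198]
 [ 18 106 212]
 [ 18 106 218]]
post scene [456.  -66.8 118. ]
blade tip scene z10 [481.  192.6  10. ]
```

View pics/c2.png

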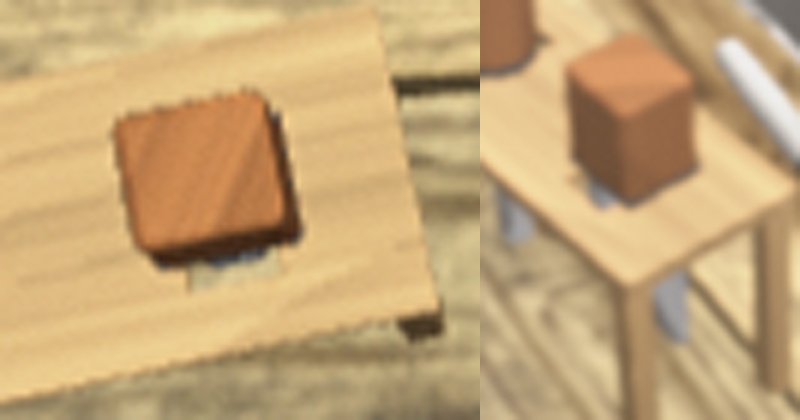

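The left crop gives the handle top corners (A scale 6, offset 230,215). The right crop shows the blade tip at scene (276,247).

```bash
python3 - <<'E'
from h import *
np.set_printoptions(precision=1,suppress=True)
c=np.array([(118,120),(260,90),(288,222),(148,250)])/6+[230,215]
w=np.array([cast("top",p,165) for p in c]);print(w,"centre",w.mean(0))
e=[w[1]-w[0],w[2]-w[3],w[2]-w[1],w[3]-w[0]]
for v in e:print(np.linalg.norm(v),np.degrees(np.arctan2(v[1],v[0])))
h=w.mean(0)
print("scene proj of handle-top",(proj("scene",h)-[235,180])*5+[480,0])
# rack edges in A
r0,r1,r2=[cast("top",np.array(p)/6+[230,215],115) for p in((375,8),(438,305),(0,403))]
v=r0-r1;print("rack x dir",np.degrees(np.arctan2(v[1],v[0])),np.linalg.norm(v),(r0+r1)/2); v=r2-r1;print("rack y dir",np.degrees(np.arctan2(v[1],v[0])))
tip=cast("scene",(276,247),10);print("tip",tip)
for ang in(12,192):
    a=np.radians(ang);t=h+np.array([np.cos(a)*14,np.sin(a)*14,-155]);print(ang,t,proj("scene",t), (proj("scene",t)-[235,180])*5+[480,0])
s=observe();from scipy.spatial.transform import Rotation as Ro
q=s['ee_rot'];print(Ro.from_quat([*q[1:],q[0]]).as_matrix())
# stand slot edges in crop b (z=100): inner edges of tines
for l in([(245,345),(298,490)],[(360,306),(430,465)],[(130,150),(235,510)],[(345,90),(458,440)]):
    p=[cast("top",np.array(x)/6+[375,212],100) for x in l];v=p[0]-p[1];print("tine",p[0][:2],p[1][:2],np.degrees(np.arctan2(v[1],v[0])))
E
```

```text
[[477.6 202.  165. ]
 [484.3 165.8 165. ]
 [450.5 159.2 165. ]
 [444.3 194.7 165. ]] centre [464.2 180.5 165. ]
36.82733756242818 -79.56202611770955
36.0161131608388 -80.16617419424338
34.461188971186374 -168.98211462619878
34.0994684183748 -167.60916746180288
scene proj of handle-top [629.4  74.2]
rack x dir 10.687017744713138 82.33174171615173 [473.1 131.5 115. ]
rack y dir 101.16240931010498
tip [483.8 184.   10. ]
12 [477.9 183.4  10. ] [273.7 248.2] [673.6 340.9]
192 [450.5 177.5  10. ] [263.6 254.5] [622.8 372.7]
[[-1.   0.2 -0. ]
 [ 0.2  1.  -0. ]
 [-0.  -0.  -1. ]]
tine [422.7 -59.2] [383.  -71.8] 17.517929924532268
tine [432.4 -91.3] [ 388.7 -108.1] 21.059421553271637
tine [477.  -30.3] [378.2 -54.4] 13.690001594706612
tine [492.  -90.4] [ 395.2 -116.1] 14.877760399414942
```

The wedge is at about (464,180), with its flat face toward +x at about 11° yaw. The post is at about (461,-66), with the stand yaw at about 14°. I'll grip across the wedge's x faces, since that fixes the critical direction, so now I move above the wedge.

Emit:
send_rows:
  rotation:
    - [0, 0, 0]
    - [0, 0, 0]
    - [0, 0, 0]
    - [0, 0, 0]
    - [0, 0, 0]
    - [0, 0, 0]
    - [0, 0, 0]
    - [0, 0, 0]
  translation:
    - [-3.75, -3.37, 0]
    - [-3.75, -3.37, 0]
    - [-3.75, -3.37, 0]
    - [-3.75, -3.37, 0]
    - [-3.75, -3.37, 0]
    - [-3.75, -3.37, 0]
    - [-3.75, -3.37, 0]
    - [-3.75, -3.37, 0]
  grip: [1, 1, 1, 1, 1, 1, 1, 1]
  squeeze: 80

```text
clock: 1.1
tool_pos: [377.5, 302.7, 231.1]
ee_rot: [-0.0, 0.112, 0.994, -0.0]
wrist_force: [1.5, 0.8, 0.5]
gripper_width: 85.7
finger_force: 0.0
```

Emit:
send_rows:
  rotation:
    - [0, 0, 0]
    - [0, 0, 0]
    - [0, 0, 0]
    - [0, 0, 10]
    - [0, 0, 10]
    - [0, 0, 10]
    - [0, 0, 10]
    - [0, 0, 10]
  translation:
    - [-3.75, -3.37, 0]
    - [-3.75, -3.37, 0]
    - [-3.75, -3.37, 0]
    - [0, 0, 0]
    - [0, 0, 0]
    - [0, 0, 0]
    - [0, 0, 0]
    - [0, 0, 0]
  grip: [1, 1, 1, 1, 1, 1, 1, 1]

```text
clock: 2.1
tool_pos: [463.8, 180.7, 230.9]
ee_rot: [-0.0, 0.524, 0.852, -0.0]
wrist_force: [0.4, 0.7, 0.4]
gripper_width: 85.5
finger_force: 0.0
```

Emit:
send_rows:
  rotation:
    - [0, 0, 8]
    - [0, 0, 8]
    - [0, 0, 0]
    - [0, 0, 0]
    - [0, 0, 0]
    - [0, 0, 0]
    - [0, 0, 0]
    - [0, 0, 0]
  translation:
    - [0, 0, 0]
    - [0, 0, 0]
    - [0, 0, 2]
    - [0, 0, 2]
    - [0, 0, 2]
    - [0, 0, 2]
    - [0, 0, 2]
    - [0, 0, 0.8]
  grip: [1, 1, 1, 1, 1, 1, 1, 1]

```text
clock: 3.1
tool_pos: [463.2, 180.4, 122.0]
ee_rot: [-0.0, 0.635, 0.773, -0.001]
wrist_force: [-0.3, -0.8, -0.3]
gripper_width: 85.6
finger_force: 0.0
```

Emit:
send_rows:
  rotation:
    - [0, 0, 0]
    - [0, 0, 0]
    - [0, 0, 0]
    - [0, 0, 0]
    - [0, 0, 0]
    - [0, 0, 0]
    - [0, 0, 0]
    - [0, 0, 0]
  translation:
    - [0, 0, 0]
    - [0, 0, 0]
    - [0, 0, 0]
    - [0, 0, 0]
    - [0, 0, 0]
    - [0, 0, 0]
    - [0, 0, 0]
    - [0, 0, 0]
  grip: [1, -1, -1, -1, -1, -1, -1, -1]

```text
clock: 4.1
tool_pos: [464.9, 181.2, 124.1]
ee_rot: [0.0, 0.635, 0.773, 0.001]
wrist_force: [-0.3, 0.2, 7.2]
gripper_width: 35.4
finger_force: 80.0
```

Emit:
send_rows:
  rotation:
    - [0, 0, 0]
    - [0, 0, 0]
    - [0, 0, 0]
    - [0, 0, 0]
    - [0, 0, 0]
    - [0, 0, 0]
    - [0, 0, 0]
    - [0, 0, 0]
  translation:
    - [0, 0, -1]
    - [0, 0, -2]
    - [0, 0, -2.5]
    - [0, 0, -2.5]
    - [0, 0, -2.5]
    - [0, 0, -2.5]
    - [0, 0, 0]
    - [0, 0, 0]
  grip: [-1, -1, -1, -1, -1, -1, -1, -1]

```text
clock: 5.1
tool_pos: [463.2, 180.4, 252.0]
ee_rot: [-0.0, 0.635, 0.773, -0.001]
wrist_force: [-0.7, 0.6, -2.9]
gripper_width: 35.0
finger_force: 80.3
```

Emit:
send_rows:
  rotation:
    - [0, 0, 0]
    - [0, 0, 0]
    - [0, 0, 0]
    - [0, 0, 0]
    - [0, 0, 0]
    - [0, 0, 0]
    - [0, 0, 0]
    - [0, 0, 0]
  translation:
    - [-3.05, -1.04, 0]
    - [-3.05, -1.04, 0]
    - [-3.05, -1.04, 0]
    - [-3.05, -1.04, 0]
    - [-3.05, -1.04, 0]
    - [-3.05, -1.04, 0]
    - [-3.05, -1.04, 0]
    - [-3.05, -1.04, 0]
  grip: [-1, -1, -1, -1, -1, -1, -1, -1]

```text
clock: 6.1
tool_pos: [428.5, -75.6, 251.8]
ee_rot: [-0.001, 0.635, 0.773, -0.001]
wrist_force: [0.7, 0.9, -1.8]
gripper_width: 34.9
finger_force: 80.2
```

Emit:
send_rows:
  rotation:
    - [0, 0, -3]
    - [0, 0, 0]
    - [0, 0, 0]
    - [0, 0, 0]
    - [0, 0, 0]
    - [0, 0, 0]
    - [0, 0, 0]
    - [0, 0, 0]
  translation:
    - [0, 0, 0]
    - [0, 0, 0]
    - [0, 0, 0]
    - [0, 0, 0]
    - [0, 0, 0]
    - [0, 0, 0]
    - [0, 0, 0]
    - [0, 0, 0]
  grip: [-1, -1, -1, -1, -1, -1, -1, -1]

```text
clock: 7.1
tool_pos: [429.9, -74.6, 253.3]
ee_rot: [-0.0, 0.614, 0.789, 0.0]
wrist_force: [0.1, 0.4, -2.5]
gripper_width: 35.2
finger_force: 80.2
```

```bash
python3 - <<'E'
from h import *
t=get_image("top")[:,:,::-1];s=get_image("scene")[:,:,::-1]
cv2.imwrite("pics/top1.png",t);cv2.imwrite("pics/scene1.png",s)
def z(im,x,y,w,h,k):return cv2.resize(im[y:y+h,x:x+w],None,fx=k,fy=k,interpolation=cv2.INTER_CUBIC)
cv2.imwrite("pics/c4.png",np.hstack([z(t,375,212,60,90,6),z(s,285,225,70,90,6)]))
s=observe();print(s['tool_pos'],s['wrist_force'],s['clock'],s['joint_positions'])
E
```

```text
[429.91352019 -74.6522843  253.29127554] [-0.97086831 -0.10805278 -2.19704079] 7.2 [-0.67475    -0.03363544  0.73864848  1.99910323  0.0244834   1.16740319
  0.30152599]
```

View pics/c4.png

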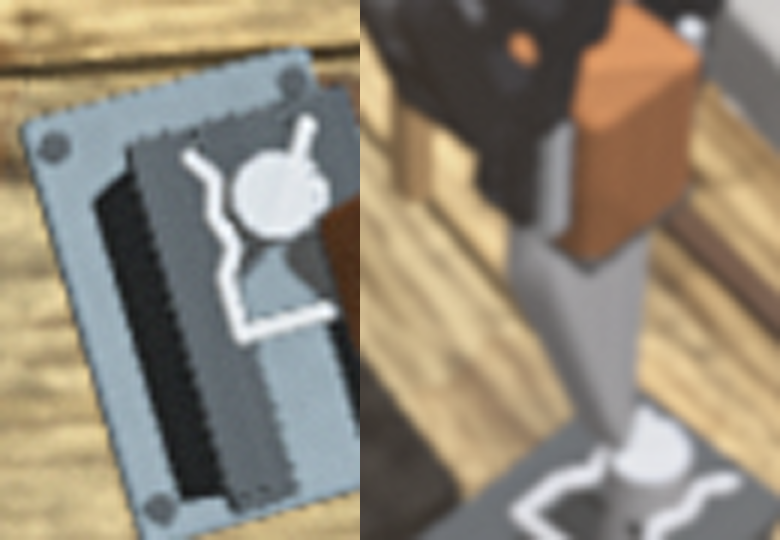

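The close crop shows the wedge blade with its tip at scene (328,300), and the post top at about (333.3,300).

```bash
python3 - <<'E'
from h import *
np.set_printoptions(precision=1,suppress=True)
print("post scene",cast("scene",(333.3,300),118), "expect post px",proj("scene",np.array([461.4,-66.1,118])))
g=np.array([429.9,-74.6]);
t=g+14*np.array([.969,.247])
for z in(138,140,142):print(z,"expected tip px",proj("scene",np.array([*t,z])),"meas",cast("scene",(328,300),z), "exp",t)
s=cv2.imread("pics/scene1.png");m=cv2.inRange(s,(190,190,190),(255,255,255))[285:320,315:350]
n,l,st,c=cv2.connectedComponentsWithStats(m);print(st,c+[315,285])
E
```

```text
post scene [461.5 -65.3 118. ] expect post px [333.5 300.3]
138 expected tip px [326.5 299.3] meas [444.8 -73.4 138. ] exp [443.5 -71.1]
140 expected tip px [326.6 298.6] meas [443.9 -74.7 140. ] exp [443.5 -71.1]
142 expected tip px [326.6 297.8] meas [443.  -75.9 142. ] exp [443.5 -71.1]
[[   0    0   35   35 1002]
 [  12    8   13   13  104]
 [   0   16   11    8   32]
 [  13   19   20   16   66]
 [   0   27    9    8   21]] [[332.2 301.3]
 [333.5 299.8]
 [320.  304.2]
 [337.2 310.9]
 [318.5 316. ]]
```

Both cameras agree on the post, and the wedge is lined up within about 1–2 mm, so I start descending.

Emit:
send_rows:
  rotation:
    - [0, 0, 0]
    - [0, 0, 0]
    - [0, 0, 0]
    - [0, 0, 0]
    - [0, 0, 0]
    - [0, 0, 0]
    - [0, 0, 0]
    - [0, 0, 0]
  translation:
    - [0, 0, 0.7]
    - [0, 0, 0.7]
    - [0, 0, 0.7]
    - [0, 0, 0.7]
    - [0, 0, 0.7]
    - [0, 0, 0.7]
    - [0, 0, 0.7]
    - [0, 0, 0.7]
  grip: [-1, -1, -1, -1, -1, -1, -1, -1]

```text
clock: 8.2
tool_pos: [430.0, -74.6, 196.8]
ee_rot: [0.0, 0.614, 0.789, 0.0]
wrist_force: [0.0, -0.4, -3.1]
gripper_width: 35.5
finger_force: 80.2
```

Emit:
send_rows:
  rotation:
    - [0, 0, 0]
    - [0, 0, 0]
    - [0, 0, 0]
    - [0, 0, 0]
    - [0, 0, 0]
    - [0, 0, 0]
    - [0, 0, 0]
    - [0, 0, 0]
  translation:
    - [0, 0.1, 0]
    - [0, 0, 0.6]
    - [0, 0, 0.6]
    - [0, 0, 0.6]
    - [0, 0, 0.6]
    - [0, 0, 0.6]
    - [0, 0, 0.6]
    - [0, 0, 0.6]
  grip: [-1, -1, -1, -1, -1, -1, -1, -1]

```text
clock: 9.2
tool_pos: [433.2, -75.2, 158.2]
ee_rot: [0.001, 0.614, 0.789, 0.001]
wrist_force: [-3.0, -0.4, 23.4]
gripper_width: 35.2
finger_force: 83.3
```

Emit:
send_rows:
  rotation:
    - [0, 0, 0]
    - [0, 0, 0]
    - [0, 0, 0]
    - [0, 0, 0]
    - [0, 0, 0]
    - [0, 0, 0]
    - [0, 0, 0]
    - [0, 0, 0]
  translation:
    - [0, 0, 0.5]
    - [0, 0, 0.5]
    - [0, 0, 0.5]
    - [0, 0, 0.5]
    - [0, 0, 0]
    - [0, 0, 0]
    - [0, 0, 0]
    - [0, 0, 0]
  grip: [-1, -1, -1, -1, -1, -1, -1, -1]

```text
clock: 10.2
tool_pos: [431.0, -74.4, 135.4]
ee_rot: [0.0, 0.614, 0.789, 0.0]
wrist_force: [0.5, -0.8, -2.4]
gripper_width: 34.7
finger_force: 80.4
```

```bash
python3 - <<'E'
from h import *
t=get_image("top")[:,:,::-1];s=get_image("scene")[:,:,::-1]
cv2.imwrite("pics/top2.png",t);cv2.imwrite("pics/scene2.png",s)
def z(im,x,y,w,h,k):return cv2.resize(im[y:y+h,x:x+w],None,fx=k,fy=k,interpolation=cv2.INTER_CUBIC)
cv2.imwrite("pics/c5.png",np.hstack([z(t,375,212,60,90,6),z(s,285,250,70,90,6)]))
s=observe();print(s['tool_pos'],s['wrist_force'],s['clock'])
E
```

```text
[430.93988962 -74.34360949 135.36328517] [-0.35305372  0.74028253 -2.40989574] 10.3
```

View pics/c5.png

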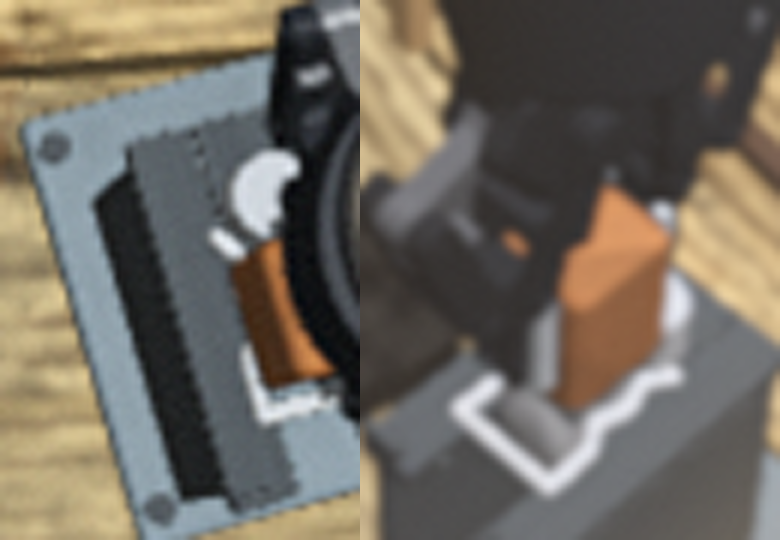

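The crop shows the clip slid along the slot by about 13 px, roughly 20 mm: the bridge is now clear of the wedge and the legs are past the post. The force is back to zero, so the clip is off. I lift the wedge straight out.

Emit:
send_rows:
  rotation:
    - [0, 0, 0]
    - [0, 0, 0]
    - [0, 0, 0]
    - [0, 0, 0]
    - [0, 0, 0]
    - [0, 0, 0]
    - [0, 0, 0]
    - [0, 0, 0]
  translation:
    - [0, 0, -1.2]
    - [0, 0, -1.5]
    - [0, 0, -1.5]
    - [0, 0, -1.5]
    - [0, 0, -1.5]
    - [0, 0, -1.5]
    - [0, 0, -1.5]
    - [0, 0, -1.5]
  grip: [-1, -1, -1, -1, -1, -1, -1, -1]

```text
clock: 11.3
tool_pos: [430.8, -74.4, 253.3]
ee_rot: [-0.0, 0.614, 0.789, 0.0]
wrist_force: [-0.2, -0.5, -3.4]
gripper_width: 35.2
finger_force: 80.2
```

Emit:
send_rows:
  rotation:
    - [0, 0, 3]
    - [0, 0, 0]
    - [0, 0, 0]
    - [0, 0, 0]
    - [0, 0, 0]
    - [0, 0, 0]
    - [0, 0, 0]
    - [0, 0, 0]
  translation:
    - [0, 0, 0]
    - [0, 0, 0]
    - [0, 0, 0]
    - [0, 0, 0]
    - [0, 0, 0]
    - [0, 0, 0]
    - [0, 0, 0]
    - [0, 0, 0]
  grip: [-1, -1, -1, -1, -1, -1, -1, -1]

```text
clock: 12.3
tool_pos: [430.9, -74.4, 252.3]
ee_rot: [-0.0, 0.635, 0.773, 0.0]
wrist_force: [0.6, -0.1, -2.8]
gripper_width: 35.3
finger_force: 80.3
```

```bash
python3 - <<'E'
from h import *
t=get_image("top")[:,:,::-1];s=get_image("scene")[:,:,::-1]
def z(im,x,y,w,h,k):return cv2.resize(im[y:y+h,x:x+w],None,fx=k,fy=k,interpolation=cv2.INTER_CUBIC)
cv2.imwrite("pics/c6.png",np.hstack([z(t,375,212,60,90,6),z(s,285,225,70,120,5)[60:]]))
s=observe();print(s['tool_pos'],s['ee_rot'],s['wrist_force'],s['clock'])
E
```

```text
[430.85939066 -74.43065225 252.27787677] [-3.10433111e-05  6.34858149e-01  7.72628713e-01  4.33873925e-05] [ 0.05867758 -1.33804409 -1.58630255] 12.4
```

View pics/c6.png

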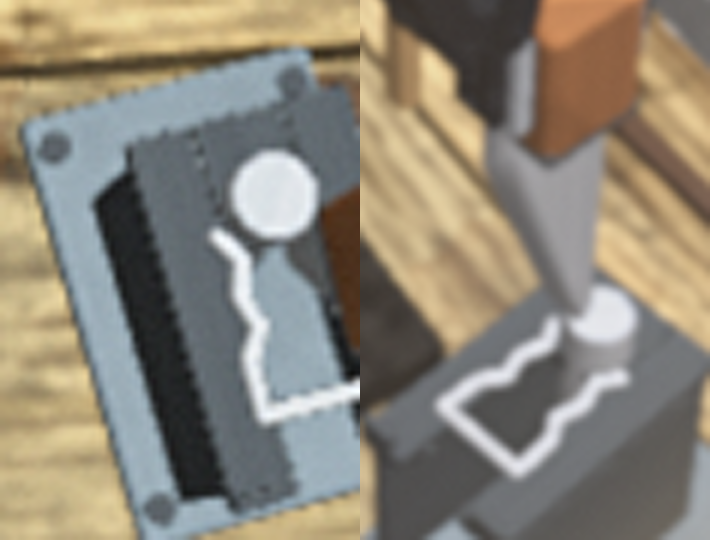

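The clip lies free on the plate, clear of the post, and the wedge is out. I return to the rack.

Emit:
send_rows:
  rotation:
    - [0, 0, 0]
    - [0, 0, 0]
    - [0, 0, 0]
    - [0, 0, 0]
    - [0, 0, 0]
    - [0, 0, 0]
    - [0, 0, 0]
    - [0, 0, 0]
  translation:
    - [3.05, 1.03, 0]
    - [3.05, 1.03, 0]
    - [3.05, 1.03, 0]
    - [3.05, 1.03, 0]
    - [3.05, 1.03, 0]
    - [3.05, 1.03, 0]
    - [3.05, 1.03, 0]
    - [3.05, 1.03, 0]
  grip: [-1, -1, -1, -1, -1, -1, -1, -1]

```text
clock: 13.4
tool_pos: [464.5, 182.1, 252.2]
ee_rot: [-0.0, 0.635, 0.773, -0.0]
wrist_force: [0.9, -0.7, -2.4]
gripper_width: 35.2
finger_force: 80.3
```

Emit:
send_rows:
  rotation:
    - [0, 0, 0]
    - [0, 0, 0]
    - [0, 0, 0]
    - [0, 0, 0]
    - [0, 0, 0]
    - [0, 0, 0]
    - [0, 0, 0]
    - [0, 0, 0]
  translation:
    - [0, 0, 0]
    - [0, 0, 0.9]
    - [0, 0, 0.9]
    - [0, 0, 0.9]
    - [0, 0, 0.9]
    - [0, 0, 0.9]
    - [0, 0, 0.9]
    - [0, 0, 0]
  grip: [-1, -1, -1, -1, -1, -1, -1, -1]

```text
clock: 14.4
tool_pos: [463.8, 180.7, 197.5]
ee_rot: [-0.0, 0.635, 0.773, -0.001]
wrist_force: [-0.4, -0.1, -2.5]
gripper_width: 35.3
finger_force: 80.2
```

Emit:
send_rows:
  rotation:
    - [0, 0, 0]
    - [0, 0, 0]
    - [0, 0, 0]
    - [0, 0, 0]
    - [0, 0, 0]
    - [0, 0, 0]
    - [0, 0, 0]
    - [0, 0, 0]
  translation:
    - [0, 0, 1.1]
    - [0, 0, 1.1]
    - [0, 0, 1.1]
    - [0, 0, 1.1]
    - [0, 0, 1.1]
    - [0, 0, 1.1]
    - [0, 0, 0.6]
    - [0, 0, 0]
  grip: [-1, -1, -1, -1, -1, -1, -1, -1]

```text
clock: 15.4
tool_pos: [464.2, 180.8, 125.9]
ee_rot: [-0.0, 0.635, 0.773, -0.0]
wrist_force: [0.1, -0.0, -1.9]
gripper_width: 35.1
finger_force: 80.3
```

Still hanging free by a millimetre or two, so I lower slightly, open and rise.

Emit:
send_rows:
  rotation:
    - [0, 0, 0]
    - [0, 0, 0]
    - [0, 0, 0]
    - [0, 0, 0]
    - [0, 0, 0]
    - [0, 0, 0]
    - [0, 0, 0]
    - [0, 0, 0]
  translation:
    - [0, 0, 0.15]
    - [0, 0, 0]
    - [0, 0, 0]
    - [0, 0, 0]
    - [0, 0, 0]
    - [0, 0, 0]
    - [0, 0, 0]
    - [0, 0, 0]
  grip: [-1, -1, 1, 1, 1, 1, 1, 1]

```text
clock: 16.4
tool_pos: [464.4, 180.9, 124.8]
ee_rot: [-0.0, 0.635, 0.773, 0.0]
wrist_force: [-0.1, -0.7, 0.3]
gripper_width: 85.6
finger_force: 0.0
```

Emit:
send_rows:
  rotation:
    - [0, 0, 0]
    - [0, 0, 0]
    - [0, 0, 0]
    - [0, 0, 0]
    - [0, 0, 0]
    - [0, 0, 0]
    - [0, 0, 0]
    - [0, 0, 0]
  translation:
    - [0, 0, 0]
    - [0, 0, -1]
    - [0, 0, -2]
    - [0, 0, -2.5]
    - [0, 0, -2.5]
    - [0, 0, -2.5]
    - [0, 0, -2]
    - [0, 0, 0]
  grip: [1, 1, 1, 1, 1, 1, 1, 1]

```text
clock: 17.4
tool_pos: [465.6, 181.3, 251.8]
ee_rot: [0.001, 0.635, 0.773, 0.002]
wrist_force: [-0.1, 0.5, 0.1]
gripper_width: 85.6
finger_force: 0.0
```

```bash
python3 - <<'E'
from h import *
t=get_image("top")[:,:,::-1];s=get_image("scene")[:,:,::-1]
def z(im,x,y,w,h,k):return cv2.resize(im[y:y+h,x:x+w],None,fx=k,fy=k,interpolation=cv2.INTER_CUBIC)
cv2.imwrite("pics/c7.png",np.hstack([z(t,375,212,80,100,5),z(s,235,180,64,100,5)]))
s=observe();print(s['tool_pos'],s['gripper_width'],s['wrist_force'],s['clock'])
E
```

```text
[464.08964112 180.82941053 249.55628639] 85.20510293743392 [-0.0050947   0.49337877  0.30228276] 17.5
```

View pics/c7.png

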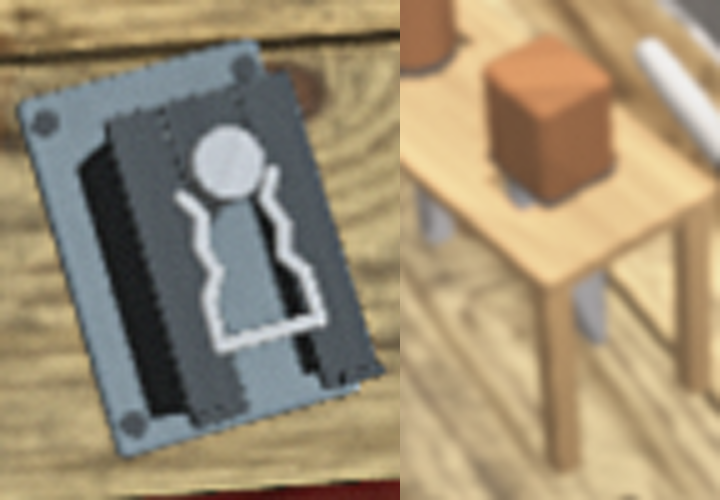

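The wedge stands upright in its slot, its handle about 1 px from its starting place. The clip lies off the post on the plate, and the gripper is clear.

```bash
python3 -c "from workcell import *;print(finish_job())"
```

```text
the job is handed in; nothing more can be done
None
```

The job is handed in, with no verdict returned: in the last images the clip lies free of the post on the forked plate, and the wedge stands upright in its original slot with the gripper clear of it.

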